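# Hold the spring clip open over the recipe card

### The arm

A 6-joint arm with a two-finger parallel gripper is mounted at the origin on the work surface. World frame = base frame: x ahead of the robot, y to its left, z up, the work surface at z = 0. Lengths are in mm, angles in rad, forces in N, time in s.
With the tool pointing down it reaches from about 225 to 875 mm from the base axis. Payload 3.4 kg.
Tool frame: the origin (TCP) lies at the very end of the fingers, on their centre line; the grasp point (between the pads) lies arm.grip_point_offset behind it (arm.grip_point_offset is the distance from the TCP to the grasp point, in mm); z points along the fingers, y is the direction in which the jaws open and shut (so a half turn about z gives the same grasp; the last joint's range is limited). The gripper opens to 85 mm and grips with 20 to 120 N. Pads are 22 mm wide; open, the fingers measure 114 mm over their backs; the gripper's body (76 mm by 85 mm) begins 54 mm behind the grasp point. The pads swing forward as they close: fully open they stand 13 mm farther back than shut.
Start: joints at [1.03, 0.276, 1.505, -0, 1.361, -0.121], TCP at [234.377, 525.1, 231.328] pointing down, gripper open.
Joint ranges: [-2.89, 2.89], [-0.75, 2.08], [0.22, 2.7], [-1.18, 4.32], [0.11, 2.71], [-2.7, 2.7]. Speed limits (rad/s): [2.57, 2.57, 3.14, 3.14, 3.14, 3.14].

### API

Orientations are given as a rotation vector (axis times angle).
In Python, from workcell import arm gives the robot as it stands.
- The arm moves only by the tool jog_arm, never from a script. Its arguments are lists of equal length, an entry for each row: "hand": the opening, from 0 (shut) to 1 (fully open); "offset": the shift along the world's x, y, z each as a share of 100 mm, from -1 to 1, a list of three; "spin": the turn about the world's z as a share of 180 degrees, from -1 to 1. A call has 1 to 8 rows; each row is the pose to reach, as a shift and turn from the pose commanded when the call began, turning the shorter way round; what a row does not reach only later rows make up. A row lasts 1/10 s, in which the tool goes at most 50 mm and 8.59 degrees, less where a joint would pass 70% of its speed; a pose out of reach is approached as far as the arm can. A call with a number of a shift or a turn outside -1 to 1 is refused whole. A call with a gripper value outside its range is refused whole. The fingers move at their own pace and stop on an object; "grip_force" is the grip in N (left out, the last holds). Time passes only in rows, so rows that repeat a pose let the fingers close. It gives the time, the measured TCP pose, the force and the opening at its end, in the units of the state.
- arm.observe(): the state, without advancing time (a new reading comes with each control period).
- arm.capture(name): name is "side" or "top"; returns (picture, depth): 384x512x3 uint8, red, green, blue; 384x512 float32, mm along the optical axis (not along the pixel's ray), 0 where there is no reading.
- arm.get_calibration(name): a dict with "fx", "fy", "cx", "cy" (pixels), "distortion" ([k1, k2, p1, p2, k3] as OpenCV has them; the pictures are not rectified), "R" (3x3) and "t" (3): a world point X has camera coordinates R X + t. Camera axes: x right, y down, z forward; pixel columns grow to the right and rows downward; lengths in mm; the calibration is good to about 2 mm. A picture is of the moment at which its call begins. get_calibration takes no time and is no camera call.
- arm.hand_in(): hands the job in, once; it reports no verdict.
The state is a dict: "t": time; "joints": joint angles; "joint_vel": joint speeds; "joint_torque": joint torques, N m; "tool_pos": TCP position; "eef_rot": TCP orientation; "ft_force": force on the tool from outside, world axes, zero at the start; "wrist_torque": the same for the moment, N m; "gripper_width": finger opening in mm.
Only numpy, scipy, OpenCV 4.12 (cv2) and the standard library are available. Lean on these libraries where they do the work, as an engineer would, in place of code of your own. Each camera call takes 0.05 s, during which the arm holds its last target. There are 200 camera calls.

### The job

Another recipe sheet is about to be slipped onto the recipe card: take the big steel spring clip by its two levers, squeeze it wide open and lower it over the middle of the card's top edge, square to the card and with one jaw clear of the card on each side, until you feel the edge come up against the inside of the clip. Finish while still holding it there: clip squeezed open, pressed only lightly down onto the card's edge, not let go. Do not disturb the shaker, the tub or the cookie cutter.

Things in the scene. Friction and masses are not known exactly. Their poses are not given: they have to be found in the camera images.
- clip: Large plain steel spring clip, about 110 g, standing upright and shut on its jaws, levers up: 96 mm tall, 46 mm wide (y). Origin: centre of its underside when shut. z up, y along its width, x from the front arm (-x) to the back arm (+x). The arms turn about axes along y at x = -10 and +10 mm, z = 48 mm: jaws below, levers above. Same after half a turn about z.
- clip_levers (a point): Midway between the clip's lever ends, 90 mm above its origin. The ends are bars 6 mm thick, 40 mm long in y, 56 mm over both when shut, 25 mm (and 4 mm higher, levers nearly parallel) fully open. Squeezing them together along x spreads the jaws: 4 N on each to start, 9 N fully open, then a hard stop. Let go, it snaps shut.
- clip_seat (a point): Centre of the clip's inner seat, which a card's edge comes up against: flat underside of the block between the arms (16 mm in x, 44 mm in y, 12 mm high), 42 mm above the clip's origin.
- clip_front (a joint): Opening angle of the clip's front arm (the back arm mirrors it): 0 shut, 0.35 rad fully open.
- clip_front_tip (a point): Inner lower edge, mid-width, of the front jaw's foot (12 mm thick outward from here, the lowest part of the clip). Shut: at the clip's origin, touching the other jaw. Fully open: 16 mm to the clip's -x and 3 to 6 mm higher, the gap between the jaws being 33 mm.
- clip_back_tip (a point): The same point of the back jaw; fully open 16 mm to the clip's +x.
- stand: Wooden recipe stand, fixed, base 90 x 130 mm, 36 mm high, with an upright white card in its slot. Origin: centre of its underside, on the worktop; z up, y along the card, x square to the card's faces. Naming it includes the card.
- card_middle (a point): Point in the card's middle, level with the top of the wood (36 mm up). The card is 5 mm thick (stand's x), 150 mm wide (y). Its height varies: the top edge is 108 to 133 mm above the worktop and must be seen or felt for. It sits on a springy bed and yields downward about 1 mm per newton, at most 16 mm.
- shaker: Bystander: blue sprinkles jar with white cap, 48 mm across, 100 mm tall. Origin at the centre of its underside.
- tub: Bystander: closed white plastic tub with grey lid, 96 x 126 mm, 53 mm tall. Origin at the centre of its underside.
- cutter: Bystander: round steel cookie cutter, 72 mm across, 22 mm tall. Origin at the centre of its underside.

How it is judged:
By the outcome, as a careful person would: the job done as asked, in the order asked, and still so for the second after the job is handed in, while the arm keeps its last pose, push and grip.
It also fails if it takes over 40 s, if anything falls off the work surface, if the arm or the gripper's body presses on something with over 40 N, if the wrist force passes 120 N, or if a joint passes its speed limit or range.

## Working session

There is one attempt and no reset: what is moved stays moved. The work goes in short steps, Python scripts to look and compute and a tool call to move; the robot and the scene stay as the last step left them, time stands still between calls to the robot, and variables do not carry over. Pictures are saved under pics/ and viewed, about 8 in all and at most 12, crops included, and the job is handed in when it is done.

Besides the shell and the picture viewer there is one more tool, called after ">>>" as name(argument=value, ...) on one line, values as JSON. jog_arm: Moves the arm, as the interface text tells. Shift numbers are shares of 100 mm and turn numbers shares of 180 degrees, none past 1 either way. Its arguments: {"type":"object","properties":{"hand":{"type":"array"},"offset":{"type":"array"},"spin":{"type":"array"},"grip_force":{"type":"number"}},"required":["hand","offset","spin"]}

```bash
mkdir -p pics; ls; cat > h.py <<'E'
from workcell import arm
import numpy as np, cv2
def snap(cam,name):
    im,d=arm.capture(cam); np.savez(f'pics/{name}.npz',im=im,d=d); cv2.imwrite(f'pics/{name}.png',im[:,:,::-1]); return im,d
def cal(cam):
    c=arm.get_calibration(cam); K=np.array([[c['fx'],0,c['cx']],[0,c['fy'],c['cy']],[0,0,1.]]); return K,np.array(c['distortion'],float),np.array(c['R'],float),np.array(c['t'],float)
def ray(cam,uv):
    K,D,R,t=cal(cam); p=cv2.undistortPoints(np.array(uv,float).reshape(-1,1,2),K,D).reshape(-1,2)
    return -R.T@t,np.c_[p,np.ones(len(p))]@R
def at_z(cam,uv,z):
    o,d=ray(cam,uv); return o+d*((z-o[2])/d[:,2])[:,None]
def cloud(cam,dep):
    v,u=np.mgrid[0:384,0:512]; o,d=ray(cam,np.stack([u,v],-1).reshape(-1,2))
    P=o+d*dep.reshape(-1,1); P[dep.ravel()==0]=np.nan; return P.reshape(384,512,3)
def proj(cam,X):
    K,D,R,t=cal(cam); return cv2.projectPoints(np.array(X,float).reshape(-1,1,3),cv2.Rodrigues(R)[0],t,K,D)[0].reshape(-1,2)
E
python3 - <<'E'
from h import *
print(arm.observe(),arm.grip_point_offset)
a,_=snap('top','t0');b,_=snap('side','s0')
for c in('top','side'):
    K,D,R,t=cal(c);print(c,K.tolist(),(-R.T@t).round(),R.round(2).tolist())
E
```

```text
pics
{'t': 0.0, 'joints': array([ 1.02999484e+00,  2.76600727e-01,  1.50612713e+00,  2.04226831e-05,
        1.36068945e+00, -1.20981589e-01]), 'joint_vel': array([-1.45300519e-04,  1.60104040e-05,  1.82105859e-03,  1.20338193e-03,
        1.55204714e-04, -5.70174452e-04]), 'joint_torque': array([ 1.08872693e-03, -4.16784418e+01, -2.45808470e+01,  1.19578926e-04,
        1.09255532e-02,  1.30083941e-05]), 'tool_pos': array([234.08635202, 524.62401625, 230.4388301 ]), 'eef_rot': array([-6.54498270e-01, -3.07203290e+00,  2.69995493e-03]), 'ft_force': array([-0.13935678,  1.03424736, -0.25486713]), 'wrist_torque': array([-0.00312076, -0.05714004, -0.01790749]), 'gripper_width': 85.51348229959557} 18.700000000000003
top [[454.066205667106, 0.0, 248.42042323042173], [0.0, 454.066205667106, 189.0330588789503], [0.0, 0.0, 1.0]] [ 474.   13. 1214.] [[-0.0, -1.0, -0.01], [-1.0, 0.01, -0.06], [0.06, 0.01, -1.0]]
side [[421.0437892809835, 0.0, 263.4261262957581], [0.0, 421.0437892809835, 188.29195557453411], [0.0, 0.0, 1.0]] [ 469. -827.  795.] [[0.99, -0.1, 0.02], [-0.05, -0.63, -0.77], [0.09, 0.77, -0.64]]
```

View pics/t0.png

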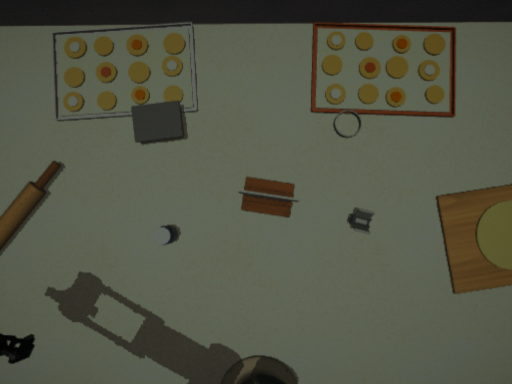

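View pics/s0.png

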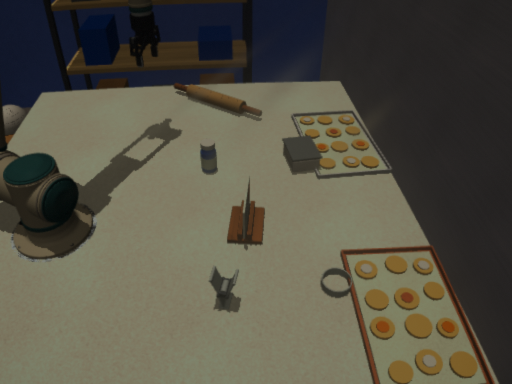

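The top view shows the stand at about (268,197), with the card as a thin line from (239,193) to (298,201). The clip is at (361,219), the shaker at (166,235), the tub at (158,121) and the cutter at (347,124). In the side view, the clip is at (225,283) and the card at (247,210). Next I'll use depth clouds and enlarged crops.

```bash
cat > a.py <<'E'
from h import *
T=np.load('pics/t0.npz');S=np.load('pics/s0.npz')
def crop(im,u0,v0,w,h,k): return cv2.resize(im[v0:v0+h,u0:u0+w,::-1],None,fx=k,fy=k,interpolation=cv2.INTER_CUBIC)
A=crop(T['im'],335,195,50,50,8);B=crop(S['im'],200,255,50,50,8)
C=crop(T['im'],233,170,75,50,5.3334);
cv2.imwrite('pics/c0.png',np.clip(np.hstack([A,B])*1.6,0,255).astype(np.uint8))
def rect(P,lo,hi,c,r):
    m=(P[...,2]>lo)&(P[...,2]<hi)&(np.linalg.norm(P[...,:2]-c,axis=-1)<r); Q=P[m]
    if len(Q)<4: return len(Q)
    b=cv2.minAreaRect(Q[:,:2].astype(np.float32)); return len(Q),np.round(b[0],1),np.round(b[1],1),round(b[2],1),Q[:,2].max().round(1),np.median(Q,0).round(1)
for n,cam,F in(('top','top',T),('side','side',S)):
    P=cloud(cam,F['d']); print(n)
    cc=at_z('top',[[361,219]],80)[0,:2]; cs=at_z('top',[[268,197]],60)[0,:2]
    print('clip',cc,rect(P,15,130,cc,70),rect(P,75,130,cc,70))
    print('stand base',cs,rect(P,25,42,cs,110)); print('card',rect(P,60,150,cs,110),rect(P,95,150,cs,110))
    m=(np.linalg.norm(P[...,:2]-cs,axis=-1)<90)&(P[...,2]>40); print(np.percentile(P[m][:,2],[50,90,95,98,100]))
    print('floor',np.nanmedian(P[...,2]))
E
python3 a.py
```

```text
top
clip [ 462.47323238 -256.44849475] (425, array([ 457. , -261.2]), array([52.6, 55.6]), 74.2, np.float64(98.9), array([ 459.6, -259.2,   61.8])) (145, array([ 457.2, -261.1]), array([40.2, 55.6]), 74.5, np.float64(98.9), array([ 472.3, -260.9,   90.1]))
stand base [519.25534549 -26.24850458] (492, array([520.3, -31.1]), array([139.2,  36. ]), 80.9, np.float64(41.9), array([520. , -24.6,  36.1]))
card (197, array([520.8, -27. ]), array([147.6,   5.8]), 81.1, np.float64(124.2), array([520. , -26.7, 117.1])) (164, array([520.9, -27. ]), array([147.6,   5.6]), 81.1, np.float64(124.2), array([520.9, -26.7, 117.6]))
[115.5743667  120.0482213  120.83007646 121.7305564  124.18013906]
floor 1.5436511497521224
side
clip [ 462.47323238 -256.44849475] (550, array([ 457.3, -260.2]), array([52.8, 56.1]), 75.7, np.float64(96.6), array([ 450.6, -264.1,   59.3])) (172, array([ 457.8, -258.9]), array([41.9, 56.2]), 74.9, np.float64(96.6), array([ 439.2, -260.3,   91.5]))
stand base [519.25534549 -26.24850458] (366, array([521.5, -30.3]), array([143.4,  36. ]), 80.9, np.float64(40.4), array([524.4, -42.3,  35.8]))
card (200, array([522. , -27.6]), array([151.1,   5.6]), 80.8, np.float64(121.2), array([520.3, -48.3, 106.7])) (130, array([522.1, -27.1]), array([150.1,   5.5]), 80.8, np.float64(121.2), array([520.7, -36.8, 117.2]))
[ 99.97092245 119.12102578 119.48922914 119.91900654 121.24389083]
floor 1.1634422882310105
```

View pics/c0.png

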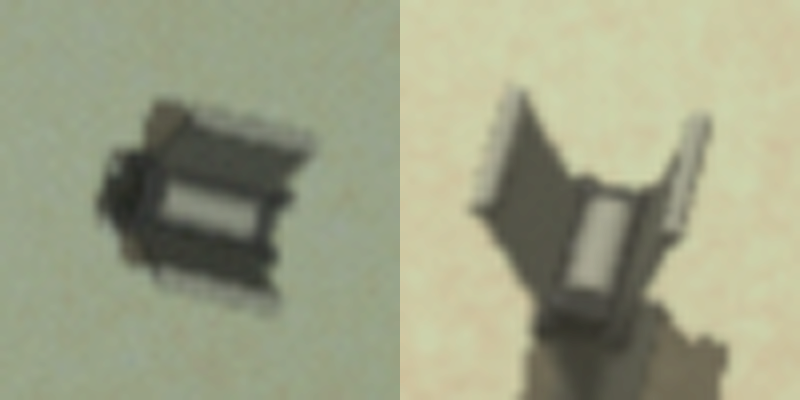

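Both views agree. The clip's centre is at about (457.3,-260.5) with a yaw of about -15°; its footprint is 40x56 and its top is at 96, as expected. The card's centre is at (521.4,-27.2) with a yaw of -9° and its top at about 119. The jaw direction is now +66°, so it needs to turn -81°. I'll travel over to the clip.

>>> jog_arm(hand=[1, 1, 1], offset=[[0.28, -1, 0], [0.28, -1, 0], [0.28, -1, 0]], spin=[-0.056, -0.056, -0.056], grip_force=40)

```text
t: 0.4
tool_pos: [262.2, 419.9, 230.7]
eef_rot: [0.927, 3.001, -0.008]
ft_force: [0.0, 1.2, -0.6]
gripper_width: 85.4
```

>>> jog_arm(hand=[1, 1, 1], offset=[[0.28, -1, 0], [0.28, -1, 0], [0.28, -1, 0]], spin=[-0.056, -0.056, -0.056])

```text
t: 0.7
tool_pos: [290.6, 321.0, 231.1]
eef_rot: [1.188, 2.907, -0.005]
ft_force: [-0.2, 0.7, -0.2]
gripper_width: 85.3
```

>>> jog_arm(hand=[1, 1, 1], offset=[[0.28, -1, 0], [0.28, -1, 0], [0.28, -1, 0]], spin=[-0.056, -0.056, -0.056])

```text
t: 1.0
tool_pos: [319.4, 221.6, 231.3]
eef_rot: [1.441, 2.79, -0.002]
ft_force: [-0.4, 0.4, -0.1]
gripper_width: 85.6
```

>>> jog_arm(hand=[1, 1, 1], offset=[[0.28, -1, 0], [0.28, -1, 0], [0.28, -1, 0]], spin=[-0.056, -0.056, -0.056])

```text
t: 1.3
tool_pos: [348.3, 121.7, 231.5]
eef_rot: [1.681, 2.651, -0.001]
ft_force: [-0.5, 1.1, 0.8]
gripper_width: 85.7
```

>>> jog_arm(hand=[1, 1, 1], offset=[[0.28, -1, 0], [0.28, -1, 0], [0.28, -1, 0]], spin=[-0.056, -0.056, -0.056])

```text
t: 1.6
tool_pos: [376.9, 21.8, 231.5]
eef_rot: [1.906, 2.494, -0.0]
ft_force: [0.2, 0.2, 0.1]
gripper_width: 85.4
```

>>> jog_arm(hand=[1, 1, 1], offset=[[0.28, -1, 0], [0.28, -1, 0], [0.28, -1, 0]], spin=[-0.056, -0.056, -0.056])

```text
t: 1.9
tool_pos: [405.3, -78.0, 231.4]
eef_rot: [2.115, 2.319, 0.0]
ft_force: [0.7, 0.3, 1.3]
gripper_width: 85.6
```

>>> jog_arm(hand=[1, 1, 1], offset=[[0.28, -1, 0], [0.28, -1, 0], [0.28, -1, 0]], spin=[-0.056, -0.056, -0.056])

```text
t: 2.2
tool_pos: [433.5, -177.7, 231.1]
eef_rot: [2.309, 2.126, 0.001]
ft_force: [-0.3, 0.9, -0.2]
gripper_width: 85.7
```

>>> jog_arm(hand=[1, 1, 1, 1, 1], offset=[[0.27, -0.856, -0.8], [0.27, -0.856, -0.8], [0.27, -0.856, -0.8], [0.27, -0.856, -0.8], [0.27, -0.856, -0.8]], spin=[-0.059, -0.059, -0.059, -0.059, -0.059])

```text
t: 2.7
tool_pos: [457.7, -258.4, 151.6]
eef_rot: [-2.493, -1.908, -0.001]
ft_force: [-0.2, 0.4, 0.9]
gripper_width: 85.8
```

>>> jog_arm(hand=[1, 1, 1, 1, 1, 1], offset=[[0, 0, -0.3], [0, 0, -0.5], [0, 0, -0.65], [0, 0, -0.78], [0, 0, -0.78], [0, 0, -0.78]], spin=[0, 0, 0, 0, 0, 0])

```text
t: 3.3
tool_pos: [458.1, -259.5, 74.9]
eef_rot: [2.494, 1.908, 0.002]
ft_force: [0.8, -0.3, -0.3]
gripper_width: 85.6
```

```bash
python3 - <<'E'
from h import *
im,d=snap('side','s1'); u,v=proj('side',[457,-260,80])[0].astype(int); print(u,v,arm.observe()['tool_pos'],arm.observe()['ft_force'])
cv2.imwrite('pics/c1.png',np.clip(cv2.resize(im[v-45:v+45,u-50:u+50,::-1],None,fx=6,fy=6,interpolation=2)*1.5,0,255).astype(np.uint8))
E
```

```text
223 278 [ 458.28054306 -260.01274312   75.04969465] [ 0.79084944 -0.47365049  0.32988167]
```

View pics/c1.png

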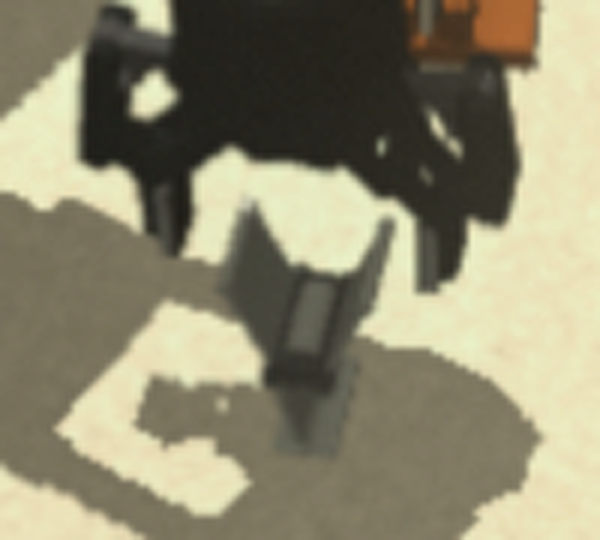

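The side crop shows the fingers straddling the clip: left tip at (168,250), right tip at (430,290), levers between them at (237,245) and (388,250). Now I'll squeeze.

>>> jog_arm(hand=[0.6, 0.5, 0.4, 0.3, 0.2, 0.1, 0, 0], offset=[[0, 0, 0], [0, 0, 0], [0, 0, 0], [0, 0, 0], [0, 0, 0], [0, 0, 0], [0, 0, 0], [0, 0, 0]], spin=[0, 0, 0, 0, 0, 0, 0, 0], grip_force=40)

```text
t: 4.15
tool_pos: [463.2, -263.8, 77.8]
eef_rot: [2.486, 1.897, 0.009]
ft_force: [4.1, 1.1, 15.0]
gripper_width: 23.3
```

>>> jog_arm(hand=[0, 0, 0, 0, 0], offset=[[0, 0, 0], [0, 0, 0], [0, 0, 0], [0, 0, 0], [0, 0, 0]], spin=[0, 0, 0, 0, 0])

```text
t: 4.65
tool_pos: [463.2, -263.8, 77.8]
eef_rot: [2.486, 1.898, 0.009]
ft_force: [4.4, -0.1, 15.8]
gripper_width: 23.0
```

Squeezed to a width of 23, but there is an unexpected 15 N upward force and a sideways shift of about 5 mm. I'll look before lifting.

```bash
python3 - <<'E'
from h import *
im,d=snap('side','s2'); it,dt=snap('top','t2'); u,v=proj('side',[460,-262,70])[0].astype(int); a,b=proj('top',[460,-262,90])[0].astype(int)
f=lambda im,u,v,w,h,k:cv2.resize(im[v-h:v+h,u-w:u+w,::-1],None,fx=k,fy=k,interpolation=2)
cv2.imwrite('pics/c2.png',np.clip(np.hstack([f(im,u,v,32,36,8),f(it,a,b,18,36,8)])*1.6,0,255).astype(np.uint8)); print(u,v,a,b)
o=arm.observe(); print(o['wrist_torque'],o['ft_force'],o['joints'])
E
```

```text
225 282 364 220
[-0.00733116 -0.95402973  0.08411459] [ 4.99161929 -0.37386435 15.13643769] [-0.64965879  0.33987265  1.83272327  0.00251679  0.95365764 -0.38423145]
```

View pics/c2.png

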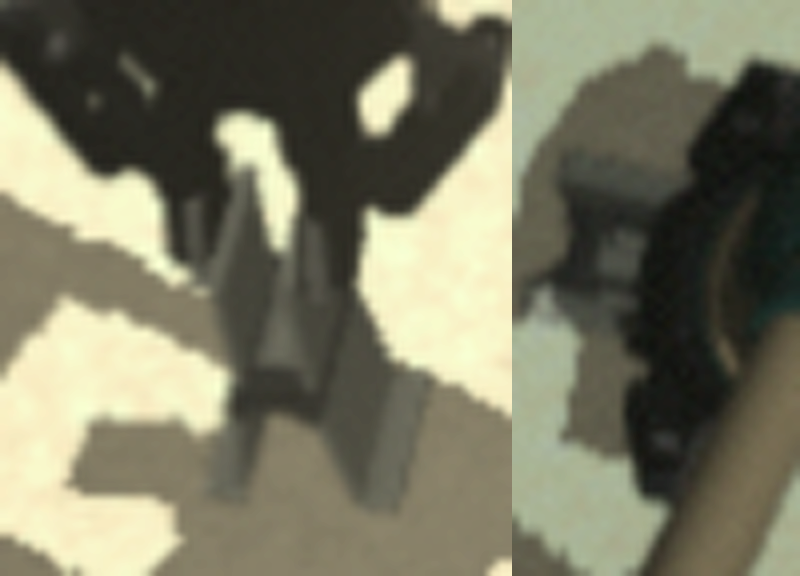

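The clip is open with both feet near the table. It may be leaning: the left jaw foot is at (235,500), the right at (390,500) and the block at (280,395). I'll lift slowly and measure the tilt.

>>> jog_arm(hand=[0, 0, 0, 0, 0, 0, 0, 0], offset=[[0, 0, 0.05], [0, 0, 0.1], [0, 0, 0.2], [0, 0, 0.4], [0, 0, 0.6], [0, 0, 0.8], [0, 0, 0.8], [0, 0, 0.8]], spin=[0, 0, 0, 0, 0, 0, 0, 0])

```text
t: 5.55
tool_pos: [457.0, -260.3, 153.1]
eef_rot: [-2.496, -1.907, 0.0]
ft_force: [-0.2, 0.1, -1.1]
gripper_width: 22.9
```

```bash
python3 - <<'E'
from h import *
im,d=snap('side','s3'); o=arm.observe(); print(o['tool_pos'],o['eef_rot'],o['ft_force'],o['wrist_torque'],o['gripper_width'])
p=o['tool_pos']; u,v=proj('side',p-[0,0,20])[0].astype(int); print(u,v)
f=lambda im,u,v,w,h,k:cv2.resize(im[v-h:v+h,u-w:u+w,::-1],None,fx=k,fy=k,interpolation=2)
cv2.imwrite('pics/c3.png',np.clip(f(im,u,v,40,36,8)*1.7,0,255).astype(np.uint8))
# points in clip frame relative to TCP (assuming yaw -15.1)
P=cloud('side',d); a=np.radians(-15.1); X=np.array([np.cos(a),np.sin(a),0]);Y=np.array([-np.sin(a),np.cos(a),0])
Q=P-p; m=(abs(Q@X)<50)&(abs(Q@Y)<40)&(Q[...,2]<12)&(Q[...,2]>-95)
L=np.c_[Q[m]@X,Q[m]@Y,Q[m][:,2]]
for z in range(-90,12,6):
    s=L[(L[:,2]>=z)&(L[:,2]<z+6)]
    if len(s): print(z,len(s),'x',np.percentile(s[:,0],[0,10,50,90,100]).round(),'y',s[:,1].min().round(),s[:,1].max().round())
E
```

```text
[ 456.59370873 -259.97478198  152.43618035] [-2.49489418e+00 -1.90615883e+00  8.09216748e-04] [-0.22214271  0.1429028  -1.78738237] [ 0.03472549  0.01324365 -0.03432996] 22.566273285756946
222 262
-78 11 x [-20. -19. -14. -11.  -9.] y -20.0 5.0
-72 94 x [-20. -18.  26.  34.  36.] y -20.0 28.0
-66 67 x [-8. 24. 30. 35. 36.] y -22.0 25.0
-60 30 x [-7. -7. 23. 24. 25.] y -22.0 23.0
-54 37 x [-7. -6. 22. 23. 23.] y -21.0 26.0
-48 27 x [-7.  9. 20. 21. 23.] y -21.0 25.0
-42 31 x [-7. -5. 19. 20. 20.] y -21.0 27.0
-36 30 x [-8.  2. 17. 18. 18.] y -23.0 25.0
-30 38 x [-10.  -8.   3.  17.  17.] y -24.0 19.0
-24 101 x [-9. -5.  4. 16. 17.] y -25.0 29.0
-18 54 x [-8. -6.  2. 14. 15.] y -19.0 19.0
-12 33 x [-10.  -8.  -6.  13.  14.] y -18.0 21.0
-6 24 x [-10.  -7.  -7.  13.  13.] y -18.0 19.0
0 21 x [-9. -8. -7. 12. 12.] y -18.0 20.0
6 47 x [-24. -17.  -8.  16.  23.] y -18.0 21.0
```

View pics/c3.png

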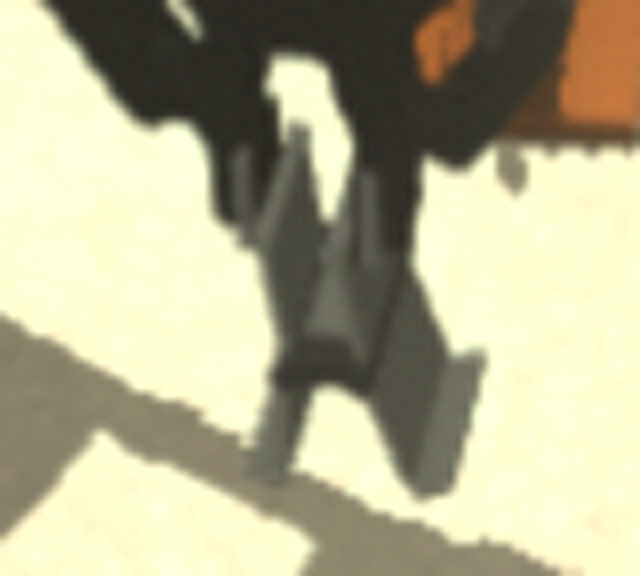

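The clip is held fully open (gap about 33). It leans about 0.1 rad about its y axis: the front foot sits about 6 mm lower than the back foot, and the feet centre is at +8 mm. I'll level it against the table with the grip at 20 N, touching down on the low foot and then shifting the tool along clip +x.

>>> jog_arm(hand=[0, 0, 0, 0, 0, 0, 0, 0], offset=[[0, 0, -0.3], [0, 0, -0.6], [0, 0, -0.7], [0, 0, -0.75], [0, 0, -0.77], [0, 0, -0.78], [0, 0, -0.78], [0, 0, -0.78]], spin=[0, 0, 0, 0, 0, 0, 0, 0], grip_force=20)

```text
t: 6.4
tool_pos: [457.5, -260.4, 77.1]
eef_rot: [2.496, 1.907, 0.001]
ft_force: [-0.8, 2.7, 8.3]
gripper_width: 22.9
```

>>> jog_arm(hand=[0, 0, 0, 0, 0, 0], offset=[[0.02, -0.005, 0], [0.04, -0.01, -0.01], [0.06, -0.016, -0.02], [0.08, -0.02, -0.02], [0.1, -0.026, -0.03], [0.1, -0.026, -0.03]], spin=[0, 0, 0, 0, 0, 0])

```text
t: 7.0
tool_pos: [468.1, -263.6, 75.3]
eef_rot: [2.494, 1.906, 0.001]
ft_force: [-2.9, 2.0, 15.8]
gripper_width: 23.2
```

>>> jog_arm(hand=[0, 0, 0, 0, 0, 0, 0], offset=[[0, 0, 0.05], [0, 0, 0.1], [0, 0, 0.2], [0, 0, 0.4], [0, 0, 0.8], [0, 0, 0.8], [0, 0, 0.8]], spin=[0, 0, 0, 0, 0, 0, 0], grip_force=40)

```text
t: 7.7
tool_pos: [467.9, -263.5, 153.5]
eef_rot: [2.494, 1.906, 0.001]
ft_force: [0.1, 0.1, -2.4]
gripper_width: 22.5
```

```bash
cat > m.py <<'E'
from h import *
import sys
n,yaw=sys.argv[1],float(sys.argv[2])
im,d=snap('side',n); o=arm.observe(); print(o['tool_pos'],o['ft_force'],o['wrist_torque'],o['gripper_width'])
p=o['tool_pos']; u,v=proj('side',p-[0,0,20])[0].astype(int)
f=lambda im,u,v,w,h,k:cv2.resize(im[v-h:v+h,u-w:u+w,::-1],None,fx=k,fy=k,interpolation=2)
cv2.imwrite(f'pics/c{n}.png',np.clip(f(im,u,v,40,36,8)*1.7,0,255).astype(np.uint8))
P=cloud('side',d); a=np.radians(yaw); X=np.array([np.cos(a),np.sin(a),0]);Y=np.array([-np.sin(a),np.cos(a),0])
Q=P-p; m=(abs(Q@X)<50)&(abs(Q@Y)<40)&(Q[...,2]<12)&(Q[...,2]>-95)
L=np.c_[Q[m]@X,Q[m]@Y,Q[m][:,2]]
for z in range(-84,0,6):
    s=L[(L[:,2]>=z)&(L[:,2]<z+6)]
    if len(s): print(z,len(s),'x',np.percentile(s[:,0],[0,10,50,90,100]).round(),'y',s[:,1].min().round(),s[:,1].max().round())
for nm,s in(('front',L[(L[:,0]<-6)&(L[:,2]<-62)]),('back',L[(L[:,0]>10)&(L[:,2]<-62)])):
    if len(s): print(nm,'min z',np.sort(s[:,2])[:8].round(1),'x',s[:,0].min().round(1),s[:,0].max().round(1))
E
python3 m.py s4 -15.1
```

```text
[ 467.03002627 -262.87115507  152.21485186] [-0.20617118  0.79850721 -1.44778531] [0.00876415 0.03558106 0.05858403] 22.61954269768386
-78 3 x [-15.  -8.  21.  24.  25.] y -20.0 -17.0
-72 100 x [-26. -24.  21.  28.  32.] y -21.0 27.0
-66 75 x [-24. -13.  24.  30.  31.] y -22.0 27.0
-60 27 x [-14. -11.  19.  20.  21.] y -20.0 23.0
-54 26 x [-12. -11.  18.  19.  19.] y -21.0 26.0
-48 25 x [-12. -10.  17.  18.  18.] y -21.0 25.0
-42 27 x [-11.  -9.  16.  17.  18.] y -22.0 25.0
-36 27 x [-11.   9.  15.  15.  16.] y -21.0 26.0
-30 26 x [-12.  -8.   3.  15.  15.] y -25.0 16.0
-24 94 x [-12.  -8.   2.  14.  15.] y -24.0 28.0
-18 73 x [-9. -7. -0. 11. 13.] y -19.0 21.0
-12 24 x [-11.  -9.  -7.  12.  12.] y -18.0 22.0
-6 22 x [-10.  -8.  -7.  12.  12.] y -19.0 16.0
front min z [-73.  -71.3 -71.  -70.8 -70.8 -70.4 -70.2 -69.8] x -26.0 -11.8
back min z [-73.6 -73.1 -71.3 -71.1 -70.2 -70.  -69.5 -69.5] x 17.0 31.7
```

View pics/cs4.png

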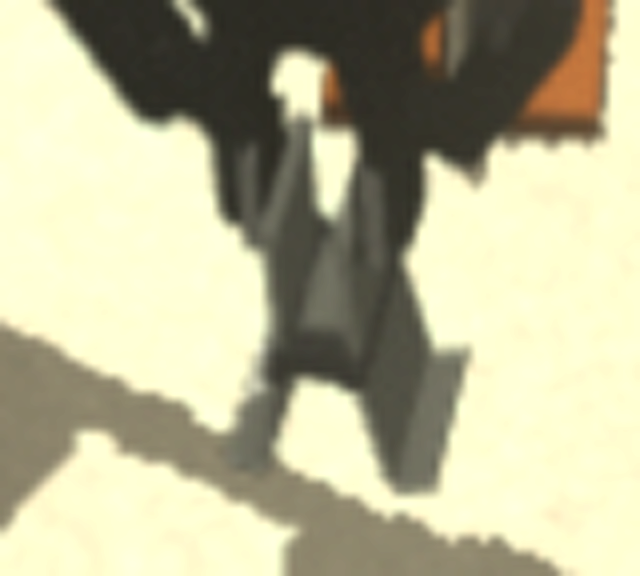

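The clip is now level: both feet at -73 mm below the TCP, spanning x -26 to +32, with the block under the levers. By the side camera its centre is at TCP + (2.5, 2) in clip axes. The target TCP over the card is (519,-29) with a turn of +6°. The seat is about 35 below the TCP, so I expect contact near TCP z 154.

>>> jog_arm(hand=[0, 0, 0, 0], offset=[[0, 0, 0.3], [0.04, 0.1, 0.6], [0.12, 0.4, 0.65], [0.12, 0.4, 0.65]], spin=[0, 0, 0, 0])

```text
t: 8.15
tool_pos: [479.6, -220.2, 217.2]
eef_rot: [-2.493, -1.909, -0.003]
ft_force: [0.2, 0.1, -1.4]
gripper_width: 22.9
```

>>> jog_arm(hand=[0, 0, 0, 0], offset=[[0.1, 0.3, 0], [0.15, 0.7, 0], [0.2, 1, 0], [0.2, 1, 0]], spin=[0.0167, 0.0167, 0.0167, 0.0167])

```text
t: 8.55
tool_pos: [498.3, -119.6, 215.5]
eef_rot: [-2.438, -1.974, 0.001]
ft_force: [0.3, -1.4, -1.9]
gripper_width: 22.6
```

>>> jog_arm(hand=[0, 0, 0, 0, 0, 0], offset=[[0.08, 0.4, 0], [0.15, 0.7, 0], [0.2, 0.94, 0], [0.2, 0.94, 0], [0.2, 0.94, 0], [0.2, 0.94, 0]], spin=[0.0167, 0.0167, 0.0167, 0.0167, 0.0167, 0.0167])

```text
t: 9.15
tool_pos: [518.9, -30.3, 216.6]
eef_rot: [-2.393, -2.034, 0.003]
ft_force: [-0.6, 0.0, -1.7]
gripper_width: 22.5
```

```bash
python3 m.py s5 -9.1
```

```text
[518.99727734 -30.37353873 216.75883791] [ 0.11666419 -0.01811013 -1.40141474] [ 0.03127411  0.05917639 -0.02640449] 22.318340073568763
-78 9 x [-20. -20. -17.  22.  24.] y -19.0 13.0
-72 99 x [-26. -24.  21.  29.  31.] y -22.0 26.0
-66 15 x [-14. -14.  19.  25.  29.] y -21.0 20.0
-60 18 x [-14. -13.  18.  19.  19.] y -22.0 23.0
-54 8 x [-12. -12.  17.  18.  18.] y -20.0 9.0
-48 15 x [-12.  15.  16.  17.  17.] y -22.0 25.0
-42 16 x [-12. -11.  14.  15.  15.] y -22.0 16.0
-36 12 x [-11.  -9.   4.  14.  14.] y -22.0 18.0
-30 33 x [-12.  -9.   5.  14.  15.] y -26.0 21.0
-24 81 x [-12.  -8.  -0.  12.  13.] y -26.0 25.0
-18 30 x [-9. -8.  1. 12. 12.] y -20.0 20.0
-12 9 x [-9. -8. -8. 11. 11.] y -17.0 21.0
-6 14 x [-11.  -9.  -8.  11.  11.] y -19.0 22.0
front min z [-75.3 -74.7 -74.4 -73.5 -73.  -72.3 -72.1 -72. ] x -25.8 -14.1
back min z [-72.1 -72.1 -71.9 -71.5 -71.2 -71.1 -71.  -71. ] x 16.9 30.5
```

View pics/cs5.png

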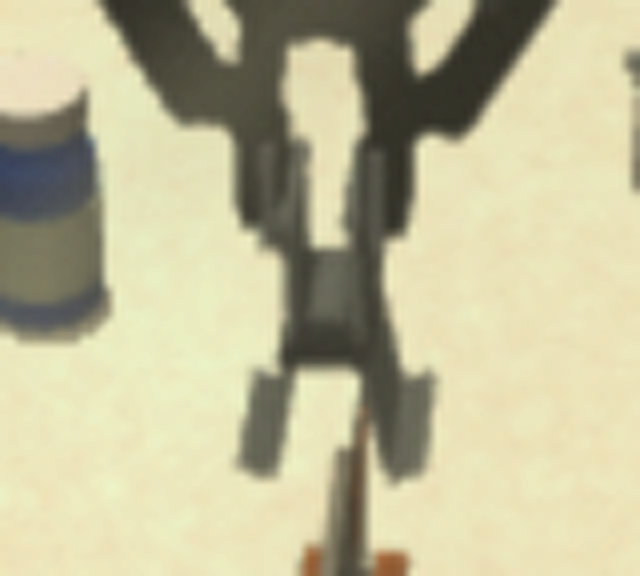

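In the side view the clip is level above the card, with jaw feet at (265,470) and (410,475) and the card's top edge between them at about (345,450)–(362,400). I'll correct y by +1.5 mm and descend to just above contact.

>>> jog_arm(hand=[0, 0, 0, 0, 0, 0, 0, 0], offset=[[0, 0.015, -0.05], [0, 0.015, -0.15], [0, 0.015, -0.25], [0, 0.015, -0.35], [0, 0.015, -0.44], [0, 0.015, -0.5], [0, 0.015, -0.53], [0, 0.015, -0.53]], spin=[0, 0, 0, 0, 0, 0, 0, 0])

```text
t: 10.0
tool_pos: [519.2, -27.5, 163.9]
eef_rot: [-2.392, -2.035, 0.001]
ft_force: [-0.6, -0.9, -1.0]
gripper_width: 22.7
```

>>> jog_arm(hand=[0, 0, 0, 0], offset=[[0, 0, -0.01], [0, 0, -0.02], [0, 0, -0.03], [0, 0, -0.03]], spin=[0, 0, 0, 0])

```text
t: 10.4
tool_pos: [519.4, -27.6, 161.4]
eef_rot: [2.393, 2.036, 0.0]
ft_force: [-0.5, -0.2, -0.9]
gripper_width: 22.7
```

>>> jog_arm(hand=[0, 0, 0, 0], offset=[[0, 0, -0.01], [0, 0, -0.02], [0, 0, -0.03], [0, 0, -0.03]], spin=[0, 0, 0, 0])

```text
t: 10.8
tool_pos: [519.2, -27.6, 158.1]
eef_rot: [-2.393, -2.036, 0.0]
ft_force: [-0.5, 0.3, -0.9]
gripper_width: 22.6
```

>>> jog_arm(hand=[0, 0, 0, 0], offset=[[0, 0, -0.01], [0, 0, -0.02], [0, 0, -0.02], [0, 0, -0.02]], spin=[0, 0, 0, 0])

```text
t: 11.2
tool_pos: [519.4, -27.6, 156.3]
eef_rot: [2.393, 2.036, 0.0]
ft_force: [0.5, 0.1, -0.9]
gripper_width: 22.6
```

>>> jog_arm(hand=[0, 0, 0, 0], offset=[[0, 0, -0.01], [0, 0, -0.02], [0, 0, -0.02], [0, 0, -0.02]], spin=[0, 0, 0, 0])

```text
t: 11.6
tool_pos: [519.3, -27.6, 154.3]
eef_rot: [2.393, 2.036, -0.0]
ft_force: [0.7, 0.1, -1.7]
gripper_width: 22.4
```

>>> jog_arm(hand=[0, 0, 0, 0], offset=[[0, 0, -0.01], [0, 0, -0.02], [0, 0, -0.02], [0, 0, -0.02]], spin=[0, 0, 0, 0])

```text
t: 12.0
tool_pos: [519.4, -27.6, 152.3]
eef_rot: [2.393, 2.036, -0.0]
ft_force: [-0.3, -0.2, -0.1]
gripper_width: 22.5
```

>>> jog_arm(hand=[0, 0, 0, 0], offset=[[0, 0, -0.01], [0, 0, -0.01], [0, 0, -0.01], [0, 0, -0.01]], spin=[0, 0, 0, 0])

```text
t: 12.4
tool_pos: [519.4, -27.6, 151.4]
eef_rot: [2.393, 2.036, 0.0]
ft_force: [-0.5, 1.7, -1.7]
gripper_width: 22.6
```

>>> jog_arm(hand=[0, 0, 0, 0], offset=[[0, 0, -0.01], [0, 0, -0.02], [0, 0, -0.02], [0, 0, -0.02]], spin=[0, 0, 0, 0])

```text
t: 12.8
tool_pos: [519.5, -27.6, 149.6]
eef_rot: [2.392, 2.036, 0.001]
ft_force: [-0.3, 0.7, 1.4]
gripper_width: 22.6
```

```bash
cat > f.py <<'E'
from h import *
F=[];
for i in range(8):
    arm.capture('side'); o=arm.observe(); F.append(np.r_[o['ft_force'],o['wrist_torque']])
print(np.mean(F,0).round(2),np.std(F,0).round(2),o['t'],o['tool_pos'].round(1),o['gripper_width'])
E
python3 f.py; python3 m.py s6 -9.1|tail -20
```

```text
[0.17 0.43 0.99 0.08 0.01 0.  ] [0.46 0.25 0.54 0.03 0.04 0.02] 13.2 [519.5 -27.6 149.4] 22.709837200855958
[519.47826156 -27.5649485  149.38154105] [0.73791086 0.04184791 1.47604807] [0.09237191 0.02775029 0.00503327] 22.65064340036085
-84 6 x [4. 5. 5. 5. 5.] y -30.0 30.0
-78 11 x [-25. -24. -18.   5.  19.] y -27.0 21.0
-72 95 x [-25. -23.  20.  28.  31.] y -31.0 26.0
-66 21 x [-13.   5.  19.  29.  30.] y -31.0 23.0
-60 14 x [-13.  -8.  18.  19.  19.] y -28.0 25.0
-54 17 x [-13. -12.  17.  18.  18.] y -29.0 11.0
-48 18 x [-13. -10.  16.  16.  17.] y -26.0 23.0
-42 14 x [-10.  -6.  14.  15.  15.] y -24.0 17.0
-36 24 x [-10.  -2.   3.  14.  14.] y -39.0 17.0
-30 29 x [-13. -10.   2.  14.  14.] y -26.0 17.0
-24 74 x [-10.  -7.   0.  12.  14.] y -25.0 24.0
-18 27 x [-10.  -8.   1.  10.  12.] y -20.0 16.0
-12 10 x [-10.  -8.   1.  12.  12.] y -19.0 14.0
-6 13 x [-10. -10.  -8.  11.  11.] y -19.0 13.0
front min z [-74.2 -73.3 -73.1 -72.6 -72.5 -72.3 -72.3 -72.1] x -25.3 -13.2
back min z [-72.4 -71.2 -71.1 -70.7 -70.4 -70.3 -70.1 -70.1] x 19.2 30.8
```

View pics/cs6.png

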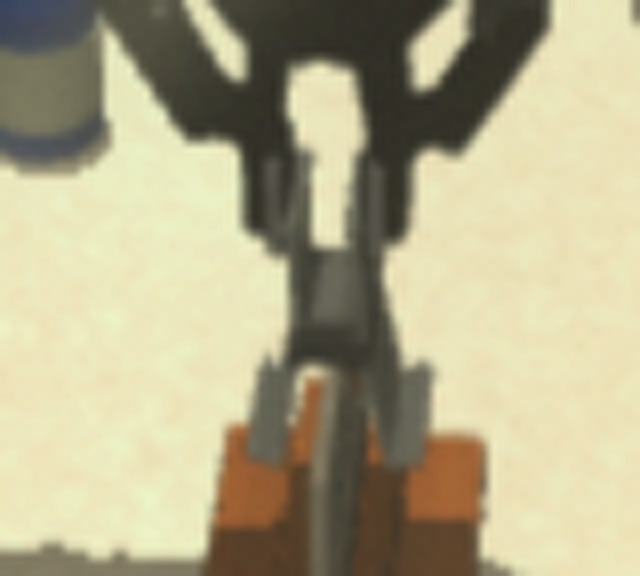

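The seat is on the edge: the block's underside at about (330,355) meets the card's top, with jaw feet at (270,460) and (405,465) either side of the card. Fz rose from about -1.3 to +1.0 N, a push of about 2.3 N. I'll go 1 mm more for a definite light press, then settle.

>>> jog_arm(hand=[0, 0, 0, 0, 0], offset=[[0, 0, -0.01], [0, 0, -0.01], [0, 0, -0.01], [0, 0, -0.01], [0, 0, -0.01]], spin=[0, 0, 0, 0, 0])

```text
t: 13.75
tool_pos: [519.5, -27.6, 148.4]
eef_rot: [2.393, 2.036, 0.0]
ft_force: [0.5, 1.3, 1.8]
gripper_width: 21.9
```

```bash
python3 f.py; python3 - <<'E'
from h import *
im,d=snap('side','s7'); P=cloud('side',d)
Q0=cloud('side',np.load('pics/s0.npz')['d'])
def rect(P,c,r,lo,hi):
    m=(P[...,2]>lo)&(P[...,2]<hi)&(np.linalg.norm(P[...,:2]-c,axis=-1)<r);Q=P[m];return np.median(Q,0).round(1),len(Q)
it,dt=snap('top','t7'); T0=np.load('pics/t0.npz')['d']
for n,uv in(('shaker',(166,235)),('tub',(158,121)),('cutter',(347,124))):
    c=at_z('top',[uv],40)[0,:2]; print(n,rect(Q0,c,80,12,120),rect(P,c,80,12,120))
E
```

```text
[ 0.12  1.02  2.36  0.12 -0.02 -0.01] [0.39 0.72 0.52 0.02 0.03 0.01] 14.15 [519.5 -27.6 148.4] 22.178185888925643
shaker (array([424.7, 221.1,  67.7]), 469) (array([424.5, 221. ,  67.4]), 470)
tub (array([717.5, 235. ,  52.3]), 1079) (array([717.6, 235.6,  52.3]), 1076)
cutter (array([ 737.1, -229.9,   16.6]), 404) (array([ 737. , -228.8,   16.7]), 399)
```

The press is steady at about 3.5 N, the clip is open and held, and the bystanders have not moved. Handing in.

```bash
python3 -c "
from workcell import arm
arm.hand_in()"
```

```text
the job is handed in; nothing more can be done
```

The clip is on the card's top edge, squeezed fully open and still held, with one jaw clear on each side. I handed the job in that way at about 14 s, well under the 40 s limit.

**What went wrong on the way:** the first squeeze on the table left the clip leaning about 0.1 rad in the grip and pushed up with about 15 N. I levelled it by pressing it gently on the worktop with a lighter grip. A re-measure showed both feet at the same height to within about 2 mm.

**Last checks:**
- **Press:** the force on the edge rose in step with the last few millimetres of lowering, to about 3.5 N on the card. Readings vary by about 0.5 N.
- **Position:** the clip's centre was within about 1 mm of the card's middle, turned to within about 0.3° of square. The cameras are only good to about 2 mm.
- **Grip:** the fingers read 22 mm across the levers instead of the stated 25 mm. I took that as an offset in the reading, because the jaw gap measured about 33 mm, which is fully open.
- **Bystanders:** the shaker, tub and cutter were within about 1 mm of where they started, which is measurement noise.

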